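# Bolt the food-waste box and zero its day dial

## Task

The food-waste box has just been filled. Pull its steel bolt out from under the wooden riser shelf, lay it in the open track on the box lid with its thumb tab up and its nose towards the keeper, and slide it fully home so that the brass pin is pushed all the way out; also turn the day dial back to its zero stop. Leave the mug and the jar where they stand.

Things in the scene. Friction and masses are not known exactly. Their poses are not given: they have to be found in the camera images.
- scrap_box: Low aluminium box with a flat grey lid, 300 mm long (x) x 200 mm wide (y), lid top at 82 mm, fixed to the worktop. Origin: centre of its underside. Its +x runs along the bolt track on the lid, towards the keeper; the track's centre line is at y = +45 mm. The day dial is on the lid at y = -45 mm.
- track_floor (a point): Point on the centre line of the track's floor (box x -15, y +45, z 85 mm; axes as the box's) where the bolt's origin can be laid: its nose is then 25 mm short of the keeper; it slides 67 mm along +x to its stop. The track: an open channel, box x -135 to +70 mm, 21 mm wide between walls 9 mm high, with lips flaring above to a mouth about 37 mm wide, 16 mm above the floor.
- keeper_mouth (a point): Point on the track's floor, centre line, at the keeper's entrance (box x +100 mm; axes as the box's). The keeper is a closed tunnel in line with the track, 56 mm long, 23 mm wide and 18 mm high inside, its roof's top 23 mm above the track's floor. With the bolt home its nose is 42 mm beyond this point along +x.
- pin (a joint): Travel in m of the brass pin inside the keeper: 0 at the start, its face 28 mm inside the mouth. The bolt's nose pushes it along the box's +x to its hard stop at 0.014, where it sticks out of the keeper's far end. It resists with about 4 N of friction and stays where it is pushed; the bolt's own sliding friction adds 1 to 3 N.
- riser: Low wooden riser shelf with three black canisters on it, fixed. Origin: centre of its footprint at worktop height; +x faces the middle of the table. Board 160 mm deep (x -80 to +80), 300 mm wide (y), underside at 62 mm, top at 74 mm; canisters reach 186 mm height and stand 70 mm back from the front edge. Side panels at y = +-140 mm.
- bolt: Loose steel slide bolt, 0.2 to 0.33 kg: a bar 18 mm wide, 14 mm high, x -80 to +70 mm, then a nose 12 mm wide and 12 mm high to x +90; a thumb tab stands on it. Origin: underside, below the tab, about the centre of mass. +x to the nose, +z up. It starts flat on the worktop, tail and tab hidden under the riser's board, nose end sticking out 66 to 76 mm.
- bolt_tab (a point): Grip point of the bolt's thumb tab, 39 mm above its underside. The tab is 24 mm along the bolt (x), 12 mm across (y), and stands 38 mm above the bar, to 52 mm above the underside. Axes as the bolt's.
- bolt_nose (a point): The tip of the bolt's nose, at bolt x = +90 mm, 7 mm above its underside.
- dial (a joint): Day dial on the lid, angle in rad: 0 at its zero stop, growing clockwise seen from above; starts 0.6 to 1.3. Turn it counter-clockwise to 0. Friction 0.04 N m; it stays where it is left.
- dial_grip (a point): Grip point of the dial, on its upright axis (box x -20, y -45 mm), 37 mm above the lid. The grip is an upright bar 42 mm long, 14 mm thick, its top 7 mm above this point, on a disc of 44 mm whose top is 23 mm below this point. The bar lies along the box's x at dial angle 0 and turns with the dial.
- mug: White mug, 80 mm wide, 90 mm high, origin at the centre of its underside. A bystander.
- jar: Amber jar with a steel cap, 66 mm wide, 110 mm high, origin at the centre of its underside. A bystander.

How it is judged (in metres and radians):
On the way, in this order (a step that is already met when the one before it is completed fails the run):
1. the bolt lies down in the track, nose towards the keeper, not yet home (x of bolt_nose in the frame of keeper_mouth below 0.02 m and x of bolt in the frame of track_floor above -0.06 m and y of bolt in the frame of track_floor between -0.004 and 0.004 m and z of bolt in the frame of track_floor below 0.005 m and angle between the x axis of bolt and the x axis of scrap_box, either way round below 0.1 rad and angle between bolt's own z axis and vertical below 0.1 rad), for 0.1 s.
2. the bolt is pushed home in the keeper and the pin is out (x of bolt_nose in the frame of keeper_mouth above 0.039 m and value of joint pin above 0.0115 m), for 0.2 s.
At the end, for the whole second after the job is handed in: The bolt lies flat in the track, tab up, at rest, its nose at least 39 mm inside the keeper (42 mm is the stop) and within 4 mm of the centre line, the pin pushed out more than 11.5 of its 14 mm, and the dial within 0.06 rad of its zero stop (all of step 2 and y of bolt_nose in the frame of keeper_mouth between -0.004 and 0.004 m and z of bolt in the frame of track_floor below 0.005 m and angle between the x axis of bolt and the x axis of scrap_box, either way round below 0.06 rad and angle between bolt's own z axis and vertical below 0.06 rad and value of joint dial below 0.06 rad and linear speed of bolt below 0.02 m/s); the robot touches nothing.
It fails at once if the mug or the jar is pushed more than 40 mm or tipped (distance of any of mug, jar from where it was at the start of the episode above 0.04 m or angle between any of mug, jar's own z axis and vertical above 0.5 rad).
It also fails if it takes over 67 s, if anything falls off the work surface, if the arm or the gripper's body presses on something with over 40 N, if the wrist force passes 120 N, or if a joint passes its speed limit or range.

## Robot

A 6-joint arm with a two-finger parallel gripper is mounted at the origin on the work surface. World frame = base frame: x ahead of the robot, y to its left, z up, the work surface at z = 0. Lengths are in mm, angles in rad, forces in N, time in s.
With the tool pointing down it reaches from about 375 to 900 mm from the base axis. Payload 3.1 kg.
Tool frame: the origin (TCP) lies at the very end of the fingers, on their centre line; the grasp point (between the pads) lies 19 mm behind it; z points along the fingers, y is the line along which they close (so a half turn about z gives the same grasp; the last joint's range is limited). The gripper opens to 87 mm and grips with 3 to 60 N. Pads are 19 mm wide; open, the fingers measure 117 mm over their backs; the gripper's body (75 mm by 190 mm) begins 51 mm behind the grasp point.
Start: joints at [-1.365, 0.527, 1.433, -0, 1.181, -0.178], TCP at [234.629, -579.263, 222.548] pointing down, gripper open.
Joint ranges: [-3.08, 3.08], [-0.75, 2.2], [0.22, 2.44], [-1.43, 4.57], [0, 2.65], [-2.85, 2.85]. Speed limits (rad/s): [2.79, 2.79, 3.14, 3.14, 3.14, 3.14].

## Interface

Orientations are given as a unit quaternion [x, y, z, w].
In Python, from plant import r gives the robot as it stands.
- The arm moves only by the tool arm_command, never from a script. Its argument "motion" is one flat list of numbers, 7 for each row, row after row: the shift along the tool's x, y, z in cm, then the turn, a rotation vector about the tool's x, y, z in rad, then the opening in per cent of the stroke, from 0 (shut) to 100 (fully open). A call has 1 to 10 rows; each row is the pose to reach, as a shift and turn from the pose commanded when the call began, along the tool's axes at that moment; what a row does not reach only later rows make up. A row lasts 1/12 s, in which the tool goes at most 41.7 mm and 7.16 degrees, less where a joint would pass 70% of its speed; a pose out of reach is approached as far as the arm can. A call with a gripper value outside its range is refused whole. The fingers move at their own pace and stop on an object; "grip_force" is the grip in N (left out, the last holds). Time passes only in rows, so rows that repeat a pose let the fingers close. It gives the time, the measured TCP pose, the force, the opening and the grip force at its end, in the units of the state.
- r.read_state(): the state, without advancing time (a new reading comes with each control period).
- r.camera(name): name is "side" or "top"; returns (picture, depth): 384x512x3 uint8, red, green, blue; 384x512 float32, mm along the optical axis (not along the pixel's ray), 0 where there is no reading.
- r.get_calibration(name): a dict with "K" (3x3 intrinsics, pixels), "distortion" ([k1, k2, p1, p2, k3] as OpenCV has them; the pictures are not rectified), "R" (3x3) and "t" (3): a world point X has camera coordinates R X + t. Camera axes: x right, y down, z forward; pixel columns grow to the right and rows downward; lengths in mm; the calibration is good to about 2 mm. A picture is of the moment at which its call begins. get_calibration takes no time and is no camera call.
- r.close_job(): hands the job in; it is judged then, once.
The state is a dict: "t": time; "joint_positions": joint angles; "joint_velocities": joint speeds; "joint_efforts": joint torques, N m; "position": TCP position; "tool_rot": TCP orientation; "ft_force": force on the tool from outside, world axes, zero at the start; "moment": the same for the moment, N m; "finger_gap": opening from 0.0 (shut) to 1.0 (fully open); "finger_force": force on a finger pad.
Only numpy, scipy, OpenCV 4.12 (cv2) and the standard library are available. Lean on these libraries where they do the work, as an engineer would, in place of code of your own. Each camera call takes 0.05 s, during which the arm holds its last target. There are 200 camera calls.

## Working session

There is one attempt and no reset: what is moved stays moved. The work goes in short steps, Python scripts to look and compute and a tool call to move; the robot and the scene stay as the last step left them, time stands still between calls to the robot, and variables do not carry over. Pictures are saved under pics/ and viewed, at most 10 in all, crops included, and the job is handed in when it is done.

Besides the shell and the picture viewer there is one more tool, called after "Call:" by a JSON object that holds its "api" and its "payload", one argument or row to a line. arm_command: Moves the arm, as the interface text tells. Its arguments: {"type":"object","properties":{"motion":{"type":"array"},"grip_force":{"type":"number"}},"required":["motion"]}

```bash
ls; mkdir -p pics; cat > h.py <<'E'
import numpy as np, cv2
from plant import r
def shot(n,f):
    im,d=r.camera(n); cv2.imwrite(f'pics/{f}.png',im[:,:,::-1]); np.save(f'pics/{f}.npy',d); return im,d
def ray(n,u,v):
    c=r.get_calibration(n);K=np.array(c["K"]);D=np.array(c["distortion"]);R=np.array(c["R"]);t=np.array(c["t"])
    p=cv2.undistortPoints(np.array([[[u,v]]],float),K,D)[0,0]
    return -R.T@t, R.T@np.array([p[0],p[1],1])
def atz(n,u,v,z):
    o,d=ray(n,u,v); return (o+d*(z-o[2])/d[2]).round(1)
def proj(n,X):
    c=r.get_calibration(n);R=np.array(c["R"]);t=np.array(c["t"],float)
    return cv2.projectPoints(np.array(X,float).reshape(-1,3),cv2.Rodrigues(R)[0],t,np.array(c["K"]),np.array(c["distortion"]))[0].reshape(-1,2).round(1)
def depthpt(n,u,v,d):
    o,dd=ray(n,u,v); return (o+dd*d[int(v),int(u)]).round(1)
E
python3 - <<'E'
from h import *
for n in("top","side"):
    shot(n,n+"0"); im=cv2.imread(f'pics/{n}0.png'); cv2.imwrite(f'pics/{n}0b.png',cv2.resize(im,(800,600),interpolation=cv2.INTER_CUBIC)); print(n,ray(n,256,192))
print(r.read_state())
E
```

```text
pics
top (array([ 342.73545989,   -3.759102  , 1399.56973687]), array([ 0.1802389 ,  0.00484125, -0.98370071]))
side (array([ 510.45687799,  959.62559836, 1216.60757281]), array([ 0.03054559, -0.66713913, -0.74474582]))
{'t': 0.1, 'joint_positions': array([-1.36453920e+00,  5.28354928e-01,  1.43377302e+00,  3.15875386e-06,
        1.18139262e+00, -1.78508587e-01]), 'joint_velocities': array([ 0.0009874 , -0.002304  , -0.00309445, -0.00057087, -0.00021256,
       -0.00022122]), 'joint_efforts': array([-3.13159717e-04, -4.40984416e+01, -1.77151269e+01,  6.33742078e-02,
        5.34102169e-02, -4.53108680e-05]), 'position': array([ 234.47550282, -578.64263446,  221.68107837]), 'tool_rot': array([ 9.81551083e-01,  1.91197652e-01, -1.19133676e-05, -9.63885726e-04]), 'ft_force': array([-0.37654394, -0.77796804, -0.6064312 ]), 'moment': array([ 0.00523938,  0.04005167, -0.01952425]), 'finger_force': 0.0, 'finger_gap': 1.0007658896509435}
```

View pics/top0b.png

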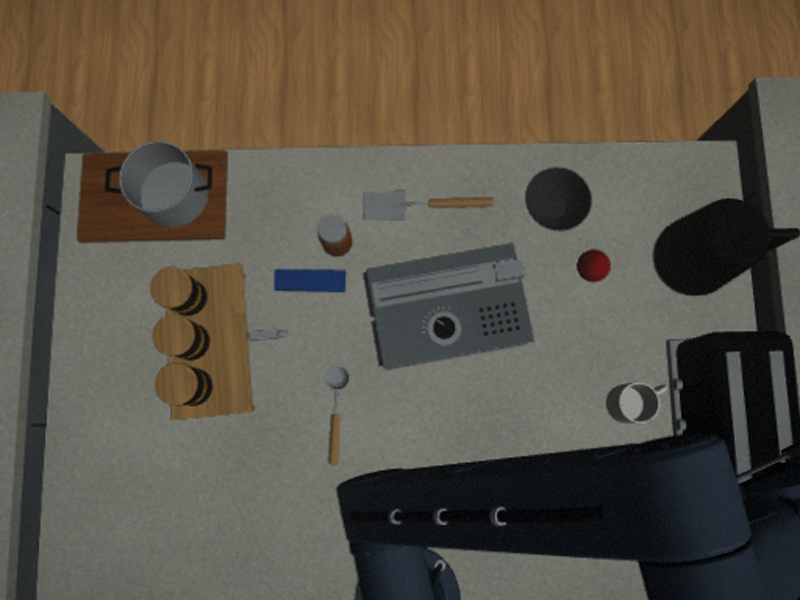

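View pics/side0b.png

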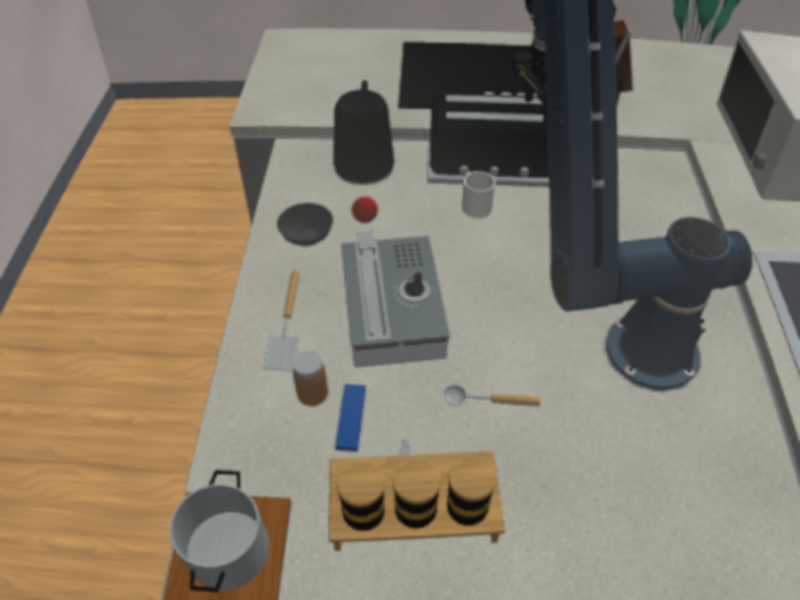

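The top view shows the riser at left with its nose out at about (250–288, 334), the box at (365–535, 245–368) with the keeper on the right, the jar at (335, 235) and the mug at (635, 402). Next I'll look closer.

```bash
python3 - <<'E'
import cv2
im=cv2.imread('pics/top0.png')
cv2.imwrite('pics/c_box.png',cv2.resize(im[150:242,228:348],None,fx=6.5,fy=6.5,interpolation=cv2.INTER_CUBIC))
cv2.imwrite('pics/c_bolt.png',cv2.resize(im[165:272,95:225],None,fx=5.5,fy=5.5,interpolation=cv2.INTER_CUBIC))
E
```

```text
(no output)
```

View pics/c_box.png

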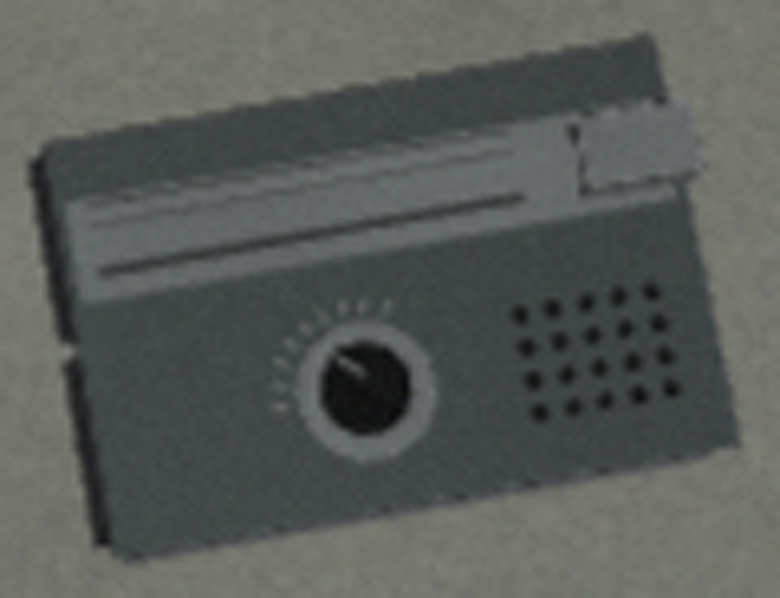

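View pics/c_bolt.png

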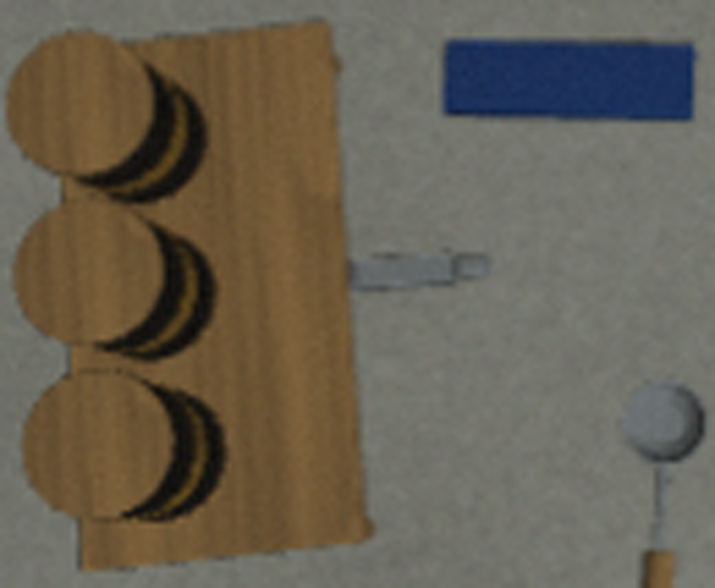

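The box crop shows lid corners at (47,145), (655,38), (738,447) and (125,560). The dial sits at (366,387) with its pointer towards (340,355). In the bolt crop the nose tip is at (490,265), the bar shoulder at (453,251)–(453,287), and the board's front edge runs (330,20)–(370,540).

```bash
cat >> h.py <<'E'
def A(u,v,z): return atz("top",(u+.5)/6.5-.5+228,(v+.5)/6.5-.5+150,z)[:2]
def B(u,v,z): return atz("top",(u+.5)/5.5-.5+95,(v+.5)/5.5-.5+165,z)[:2]
E
python3 - <<'E'
from h import *
c=np.array([A(47,145,82),A(655,38,82),A(738,447,82),A(125,560,82)])
print(c, 'len',[np.linalg.norm(c[i]-c[(i+1)%4]) for i in range(4)])
cen=c.mean(0); m=np.array([[-150,100],[150,100],[150,-100],[-150,-100]],float)
# rigid fit
H=m.T@(c-cen);U,S,Vt=np.linalg.svd(H);R=Vt.T@np.diag([1,np.linalg.det(Vt.T@U.T)])@U.T
print('box',cen,'yaw',np.arctan2(R[1,0],R[0,0]),'resid',(m@R.T+cen-c).round(1).tolist())
f=lambda x,y:(R@[x,y]+cen).round(1)
print('track_floor',f(-15,45),'keeper',f(100,45),'dial',f(-20,-45))
print('track ends meas: start edge mid z~95',A(80,250,95),'model',f(-135,45), 'keeper front mid',A(580,160,100),'model',f(100,45))
print('dial meas z119',A(366,387,119))
print('keeper corners z108',[A(*p,108) for p in((580,122),(575,195),(690,100),(692,178))])
print('track lips z101?',[A(*p,98) for p in((68,200),(85,300),(560,115),(578,205))],[f(-135,18),f(-135,-18)])
d=np.load('pics/top0.npy')
for p in ((366,387),(625,150),(300,200),(400,450),(300,225)): print(p,depthpt("top",p[0]/6.5+228,p[1]/6.5+150,d))
print('nose',B(490,265,10),'shoulder',B(453,251,14),B(453,287,14),'bar at edge',B(352,262,14),B(352,291,14))
print('nose corners',B(489,255,12),B(489,277,12))
print('board',B(328,20,74),B(370,538,74))
for p in ((400,272),(475,265),(340,300),(600,200)): print(p,depthpt("top",p[0]/5.5+95,p[1]/5.5+165,d))
E
```

```text
[[ 649.5   68.2]
 [ 697.4 -227.6]
 [ 497.  -258. ]
 [ 448.6   33.1]] len [np.float64(299.65321623503394), np.float64(202.69267376992192), np.float64(295.09620465197446), np.float64(203.9431783610327)]
box [573.125 -96.075] yaw -1.4084261759996064 resid [[-1.9, -0.1], [-1.3, -0.3], [1.7, -2.3], [1.6, 2.7]]
track_floor [615.1 -74. ] keeper [ 633.7 -187.5] dial [525.5 -83.6]
track ends meas: start edge mid z~95 [595.1  52.2] model [595.7  44.4] keeper front mid [ 633.4 -186.2] model [ 633.7 -187.5]
dial meas z119 [523.6 -80.3]
keeper corners z108 [array([ 650. , -185.8]), array([ 614.7, -182. ]), array([ 659.8, -238.4]), array([ 622. , -237.6])]
track lips z101? [array([618.8,  57.5]), array([570.4,  50. ]), array([ 656. , -177.8]), array([ 612. , -184.6])] [array([569.1,  40.1]), array([533.5,  34.2])]
(366, 387) [521.7 -81.3 123.6]
(625, 150) [ 634.8 -207.8  107.7]
(300, 200) [617.5 -54.4  88.1]
(400, 450) [497.1 -99.   82.1]
(300, 225) [605.1 -54.   89. ]
nose [532.7 240.2] shoulder [540.9 261.6] [519.5 261.3] bar at edge [535.4 321.6] [518.1 321.2]
nose corners [538.5 240.5] [525.3 240.3]
board [668.2 324.5] [372.  294.4]
(400, 272) [527.7 291.7  13.4]
(475, 265) [531.9 248.3   7.1]
(340, 300) [504.6 313.4  70.6]
(600, 200) [570.7 174.6   1.5]
```

```bash
cat >> h.py <<'E'
from scipy.spatial.transform import Rotation as Ro
def cloud(n,d,u0,u1,v0,v1):
    us,vs=np.meshgrid(np.arange(u0,u1),np.arange(v0,v1)); us=us.ravel();vs=vs.ravel()
    c=r.get_calibration(n);p=cv2.undistortPoints(np.stack([us,vs],1).astype(float)[:,None],np.array(c["K"]),np.array(c["distortion"]))[:,0]
    z=d[vs,us]; C=np.c_[p*z[:,None],z]
    return (C-np.array(c["t"]))@np.array(c["R"])   # R^T(C-t)
def plan(x,y,z,yaw):
    s=r.read_state(); q=Ro.from_quat(s["tool_rot"]); T=Ro.from_euler('z',yaw)*Ro.from_euler('x',np.pi)
    print('at',s["position"].round(1),'yaw',round(float(np.arctan2(*q.as_matrix()[1::-1,0])),3),'shift cm',(q.inv().apply(np.array([x,y,z])-s["position"])/10).round(2),'turn',(q.inv()*T).as_rotvec().round(3))
E
python3 - <<'E'
from h import *
d=np.load('pics/top0.npy')
P=cloud("top",d,272,298,196,226); q=P[(P[:,2]>112)&(P[:,2]<135)]
print(len(q),q.mean(0),q[:,2].min(),q[:,2].max())
m=q[:,:2]-q[:,:2].mean(0); w,V=np.linalg.eigh(m.T@m/len(m)); print(np.sqrt(12*w),V[:,1],'bar yaw',np.arctan2(V[1,1],V[0,1])%np.pi)
for nm,u0,u1,v0,v1,h in(("jar",200,228,132,165,100),("mug",385,425,240,272,80)):
    P=cloud("top",d,u0,u1,v0,v1);q=P[(P[:,2]>h)&(P[:,2]<h+25)];print(nm,len(q),q.min(0),q.max(0))
P=cloud("top",d,155,175,175,255);q=P[(P[:,2]>64)];print('board edge',q.min(0))
plan(525,-83,210,0.85)
E
```

```text
71 [526.47808553 -80.26403349 124.964746  ] 117.39461358497958 132.1138018836317
[14.96042852 41.34648447] [0.57120387 0.82080822] bar yaw 0.9628245243440183
jar 272 [698.63838097 108.69474868 100.49723715] [756.36894725 165.14685908 115.94874177]
mug 148 [ 335.6524084  -507.89015338   80.0146495 ] [ 411.13124933 -416.61473108   94.53675775]
board edge [342.73545989  -3.759102    64.07612487]
at [ 234.5 -578.6  221.7] yaw 0.385 shift cm [ 45.53 -35.03   1.25] turn [-0.002 -0.001 -0.465]
```

Call:
{"api": "arm_command", "payload": {
  "motion": [45.5,-35.0,4.2,0,0,-0.578,100,45.5,-35.0,4.2,0,0,-0.578,100,45.5,-35.0,4.2,0,0,-0.578,100,45.5,-35.0,4.2,0,0,-0.578,100,45.5,-35.0,4.2,0,0,-0.578,100,45.5,-35.0,4.2,0,0,-0.578,60,45.5,-35.0,4.2,0,0,-0.578,60,45.5,-35.0,4.2,0,0,-0.578,60,45.5,-35.0,4.2,0,0,-0.578,60,45.5,-35.0,4.2,0,0,-0.578,60],
  "grip_force": 20
}}

```text
t: 0.93
position: [445.3, -218.8, 191.9]
tool_rot: [0.886, 0.463, -0.0, -0.0]
ft_force: [0.0, -0.5, -0.1]
finger_gap: 0.706
finger_force: 0.0
```

```bash
python3 -c "
from h import *
plan(525.5,-81.5,101,0.963)"
```

```text
at [ 445.3 -218.8  191.9] yaw 0.962 shift cm [15.85 -1.26  9.09] turn [-0.    -0.    -0.001]
```

Call:
{"api": "arm_command", "payload": {
  "motion": [15.8,-1.2,4.0,0,0,0,50,15.8,-1.2,4.0,0,0,0,50,15.8,-1.2,4.0,0,0,0,50,15.8,-1.2,4.0,0,0,0,50,15.8,-1.2,4.0,0,0,0,50,15.8,-1.2,4.0,0,0,0,50,15.8,-1.2,4.0,0,0,0,50]
}}

```text
t: 1.52
position: [524.8, -84.3, 151.9]
tool_rot: [0.886, 0.463, -0.0, -0.0]
ft_force: [0.1, -1.4, -0.2]
finger_gap: 0.498
finger_force: 0.0
```

```bash
python3 -c "
from h import *
plan(525.5,-81.5,101,0.963)"
```

```text
at [524.8 -84.3 151.9] yaw 0.964 shift cm [ 0.28 -0.1   5.09] turn [-0.001  0.001  0.001]
```

Call:
{"api": "arm_command", "payload": {
  "motion": [0.3,-0.1,3,0,0,0,50,0.3,-0.1,5.0,0,0,0,50,0.3,-0.1,5.0,0,0,0,50,0.3,-0.1,5.0,0,0,0,10,0.3,-0.1,5.0,0,0,0,5,0.3,-0.1,5.0,0,0,0,5,0.3,-0.1,5.0,0,0,0,5,0.3,-0.1,5.0,0,0,0,5],
  "grip_force": 15
}}

```text
t: 2.18
position: [526.7, -81.7, 103.2]
tool_rot: [0.886, 0.463, 0.001, 0.001]
ft_force: [0.7, 0.5, -0.8]
finger_gap: 0.207
finger_force: 0.0
```

Call:
{"api": "arm_command", "payload": {
  "motion": [0,0,0,0,0,0,5,0,0,0,0,0,0,5,0,0,0,0,0,-0.12,5,0,0,0,0,0,-0.24,5,0,0,0,0,0,-0.36,5,0,0,0,0,0,-0.48,5,0,0,0,0,0,-0.6,5,0,0,0,0,0,-0.7,5,0,0,0,0,0,-0.74,5,0,0,0,0,0,-0.74,5]
}}

```text
t: 3.02
position: [527.1, -81.7, 103.0]
tool_rot: [0.659, 0.753, 0.0, 0.001]
ft_force: [-0.3, -1.0, 4.6]
finger_gap: 0.157
finger_force: 15.0
```

```bash
python3 -c "
from h import *
plan(525.5,-81.5,101,1.733);s=r.read_state();print(s['moment'],s['ft_force'],s['finger_force'],s['finger_gap'])"
```

```text
at [527.1 -81.7 103. ] yaw 1.704 shift cm [ 0.04 -0.16  0.2 ] turn [ 0.002  0.002 -0.029]
[-0.20024058 -0.07956502 -0.00137514] [-0.26099733 -0.95446179  4.56133793] 14.999128432245925 0.1569011705680676
```

Call:
{"api": "arm_command", "payload": {
  "motion": [0,0,0,0,0,-0.03,5,0,0,0,0,0,-0.05,5,0,0,0,0,0,-0.05,5]
}}

```text
t: 3.27
position: [527.1, -81.6, 103.0]
tool_rot: [0.641, 0.768, 0.001, 0.001]
ft_force: [0.0, -1.3, 5.6]
finger_gap: 0.159
finger_force: 15.0
```

```bash
python3 -c "
from h import *
plan(525.5,-81.5,101,1.733);s=r.read_state();print(s['moment'],s['ft_force'],s['finger_force'],s['finger_gap'])"
```

```text
at [527.1 -81.6 103. ] yaw 1.751 shift cm [ 0.04 -0.16  0.2 ] turn [0.002 0.001 0.018]
[-0.21509323 -0.14429986 -0.34467695] [ 0.02787559 -1.33772374  5.62747427] 14.99998918035999 0.15930467150677044
```

Call:
{"api": "arm_command", "payload": {
  "motion": [0,0,0,0,0,0,40,0,0,0,0,0,0,40,0,0,0,0,0,0,50,0,0,-4,0,0,0,50,0,0,-8,0,0,0,50,0,0,-10,0,0,0,60,0,0,-10,0,0,0,60]
}}

```text
t: 3.85
position: [529.0, -82.0, 206.5]
tool_rot: [0.64, 0.768, 0.002, 0.004]
ft_force: [1.2, 0.0, -0.2]
finger_gap: 0.554
finger_force: 0.0
```

```bash
python3 -c "
from h import *
plan(530,262,150,1.63)"
```

```text
at [529.  -82.  206.5] yaw 1.753 shift cm [33.84  6.28  5.54] turn [0.008 0.004 0.123]
```

Call:
{"api": "arm_command", "payload": {
  "motion": [33.8,6.3,0,0,0,0.123,60,33.8,6.3,0,0,0,0.123,60,33.8,6.3,0,0,0,0.123,60,33.8,6.3,0,0,0,0.123,60,33.8,6.3,0,0,0,0.123,60,33.8,6.3,0,0,0,0.123,60,33.8,6.3,5,0,0,0.123,60,33.8,6.3,9,0,0,0.123,60,33.8,6.3,9,0,0,0.123,60,33.8,6.3,9,0,0,0.123,60]
}}

```text
t: 4.68
position: [522.2, 265.3, 106.2]
tool_rot: [0.685, 0.729, -0.004, -0.003]
ft_force: [-1.7, 0.5, -0.5]
finger_gap: 0.598
finger_force: 0.0
```

```bash
python3 - <<'E'
from h import *
plan(530,262,5,1.63)
im,d=shot("top","top1");print(proj("top",[530,262,10]))
cv2.imwrite('pics/top1c.png',cv2.resize(im[:,:,::-1][130:270,100:360],(780,420),interpolation=cv2.INTER_CUBIC))
E
```

```text
at [522.2 265.3 106.2] yaw 1.633 shift cm [-0.37  0.86 10.12] turn [-0.01   0.001  0.003]
[[177.  213.7]]
```

View pics/top1c.png

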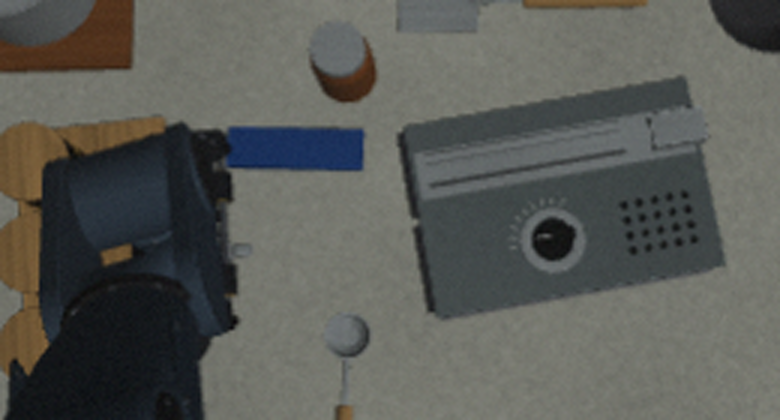

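The picture shows the dial pointer lying along the box's −x, so it is at zero. The nose is visible at (242,250), just beyond the gripper.

Call:
{"api": "arm_command", "payload": {
  "motion": [-0.35,0.85,2,-0.01,0,0,60,-0.35,0.85,4,-0.01,0,0,60,-0.35,0.85,6,-0.01,0,0,60,-0.35,0.85,7.5,-0.01,0,0,60,-0.35,0.85,7.5,-0.01,0,0,60,-0.35,0.85,7.5,-0.01,0,0,60]
}}

```text
t: 5.23
position: [535.4, 258.4, 37.1]
tool_rot: [0.686, 0.727, 0.003, 0.003]
ft_force: [-0.0, 1.1, 0.6]
finger_gap: 0.599
finger_force: 0.0
```

```bash
python3 -c "
from h import *
plan(530,262,5,1.63)"
```

```text
at [535.4 258.4  37.1] yaw 1.629 shift cm [ 0.39 -0.55  3.2 ] turn [ 0.008  0.001 -0.001]
```

Call:
{"api": "arm_command", "payload": {
  "motion": [0,0,1,0,0,0,60,0,0,1,0,0,0,60,0,0,1,0,0,0,60,0,0,1,0,0,0,60]
}}

```text
t: 5.57
position: [536.1, 259.7, 27.8]
tool_rot: [0.686, 0.728, 0.004, 0.004]
ft_force: [0.2, -0.4, 0.5]
finger_gap: 0.6
finger_force: 0.0
```

```bash
python3 -c "
from h import *
plan(530,262,5,1.63)"
```

```text
at [536.1 259.7  27.8] yaw 1.63 shift cm [ 0.27 -0.62  2.28] turn [ 0.011 -0.    -0.   ]
```

Call:
{"api": "arm_command", "payload": {
  "motion": [0.25,-0.6,1,0.011,0,0,60,0.25,-0.6,2.2,0.011,0,0,60,0.25,-0.6,2.2,0.011,0,0,60,0.25,-0.6,2.2,0.011,0,0,15,0.25,-0.6,2.2,0.011,0,0,0,0.25,-0.6,2.2,0.011,0,0,0,0.25,-0.6,2.2,0.011,0,0,0,0.25,-0.6,2.2,0.011,0,0,0,0.25,-0.6,2.2,0.011,0,0,0,0.25,-0.6,2.2,0.011,0,0,0],
  "grip_force": 25
}}

```text
t: 6.4
position: [530.2, 261.8, 5.4]
tool_rot: [0.686, 0.728, 0.0, -0.0]
ft_force: [1.2, -0.7, 0.5]
finger_gap: 0.201
finger_force: 25.0
```

```bash
python3 -c "
from h import *
plan(537.5,137,5.5,1.65)"
```

```text
at [530.2 261.8   5.4] yaw 1.63 shift cm [-1.25e+01 -1.00e-02 -2.00e-02] turn [ 0.   -0.   -0.02]
```

Call:
{"api": "arm_command", "payload": {
  "motion": [-1,0,0,0,0,0,0,-3,0,0,0,0,0,0,-5,0,0,0,0,0,0,-7,0,0,0,0,0,0,-9,0,0,0,0,0,0,-11,0,0,0,0,0,0,-12,0,0,0,0,0,0,-12.5,0,0,0,0,0,0,-12.5,0,0,0,0,0,0,-12.5,0,0,0,0,0,0]
}}

```text
t: 7.23
position: [537.5, 136.3, 5.3]
tool_rot: [0.686, 0.728, -0.001, 0.0]
ft_force: [0.1, -4.1, 2.2]
finger_gap: 0.201
finger_force: 25.0
```

Call:
{"api": "arm_command", "payload": {
  "motion": [0,0,0,0,0,0,0,0,0,0,0,0,0,50,0,0,0,0,0,0,50,0,0,0,0,0,0,50,0,0,-4,0,0,0,50,0,0,-8,0,0,0,50,0,0,-12,0,0,0,50,-13,0,-14,0,0,0,50,-13,0,-14,0,0,0,50,-13,0,-14,0,0,0,50]
}}

```text
t: 8.07
position: [544.7, 13.9, 145.1]
tool_rot: [0.685, 0.729, 0.0, 0.0]
ft_force: [0.6, -0.7, -1.1]
finger_gap: 0.498
finger_force: 0.0
```

```bash
python3 - <<'E'
from h import *
im,d=shot("top","top2");print(proj("top",[533,200,50]))
cv2.imwrite('pics/top2c.png',cv2.resize(im[:,:,::-1][165:265,165:295],(780,600),interpolation=cv2.INTER_CUBIC))
P=cloud("top",d,170,270,185,245);q=P[(P[:,2]>42)&(P[:,2]<60)&(P[:,1]>150)&(P[:,1]<260)&(P[:,0]>500)&(P[:,0]<570)];print('tab',len(q),q.mean(0),q.min(0),q.max(0))
E
```

```text
[[194.1 210.8]]
tab 31 [533.95342282 205.58821189  49.70189087] [528.74851398 194.92166635  43.63983431] [539.39299864 217.09426536  56.2025397 ]
```

View pics/top2c.png

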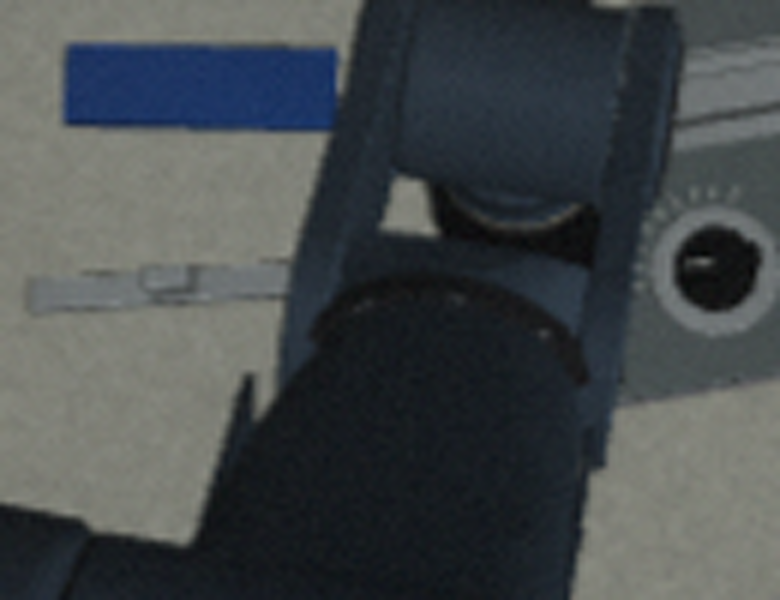

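The tab stands upright at crop (172,280), with the bolt straight and clear of the riser; depth puts the tab at (534, 205.6).

```bash
python3 -c "
from h import *
plan(534,205.5,20,1.627)"
```

```text
at [547.1   5.6 146. ] yaw 1.628 shift cm [20.11 -0.22 12.49] turn [0.004 0.006 0.001]
```

Call:
{"api": "arm_command", "payload": {
  "motion": [20.1,-0.2,0,0,0,0,50,20.1,-0.2,0,0,0,0,50,20.1,-0.2,0,0,0,0,50,20.1,-0.2,3,0,0,0,50,20.1,-0.2,6,0,0,0,50,20.1,-0.2,6,0,0,0,50,20.1,-0.2,6,0,0,0,50,20.1,-0.2,6,0,0,0,50,20.1,-0.2,6,0,0,0,50]
}}

```text
t: 8.87
position: [531.3, 213.3, 84.7]
tool_rot: [0.686, 0.727, -0.0, 0.0]
ft_force: [-0.5, -0.6, -0.7]
finger_gap: 0.497
finger_force: 0.0
```

```bash
python3 -c "
from h import *
plan(534,205.5,20,1.627)"
```

```text
at [531.3 213.3  84.7] yaw 1.629 shift cm [-0.79  0.22  6.47] turn [-0.     0.     0.002]
```

Call:
{"api": "arm_command", "payload": {
  "motion": [-0.8,0.2,2,0,0,0,50,-0.8,0.2,4,0,0,0,50,-0.8,0.2,5.5,0,0,0,50,-0.8,0.2,6.4,0,0,0,50,-0.8,0.2,6.4,0,0,0,50,-0.8,0.2,6.4,0,0,0,50]
}}

```text
t: 9.37
position: [533.9, 205.4, 20.8]
tool_rot: [0.687, 0.727, -0.0, -0.0]
ft_force: [-0.8, 0.1, 1.1]
finger_gap: 0.499
finger_force: 0.0
```

```bash
python3 -c "
from h import *
plan(534,205.5,20,1.627)"
```

```text
at [533.9 205.4  20.8] yaw 1.628 shift cm [0.01 0.01 0.08] turn [-0.    -0.     0.001]
```

Close on the tab with a firm grip.

Call:
{"api": "arm_command", "payload": {
  "motion": [0,0,0,0,0,0,10,0,0,0,0,0,0,0,0,0,0,0,0,0,0,0,0,0,0,0,0,0,0,0,0,0,0,0,0,0,0,0,0,0,0,0,0,0,0,0,0,0,0],
  "grip_force": 45
}}

```text
t: 9.95
position: [533.4, 206.5, 20.3]
tool_rot: [0.686, 0.728, -0.0, -0.0]
ft_force: [0.7, -0.4, 1.8]
finger_gap: 0.135
finger_force: 44.9
```

Call:
{"api": "arm_command", "payload": {
  "motion": [0,0,-1,0,0,0,0,0,0,-3,0,0,0,0,0,0,-6,0,0,0,0,0,0,-10,0,0,0,0,0,0,-14,0,0,0,0,0,0,-16,0,0,0,0,0,0,-16,0,0,0,0,0,0,-16,0,0,0,0]
}}

```text
t: 10.62
position: [533.2, 206.4, 181.3]
tool_rot: [0.686, 0.728, 0.0, 0.0]
ft_force: [1.0, -0.3, -2.4]
finger_gap: 0.135
finger_force: 44.9
```

```bash
python3 - <<'E'
from h import *
im,d=shot("side","side1")
X=[[534,205,160],[614,-74,85]];print(proj("side",X))
u,v=proj("side",X)[0].astype(int)
cv2.imwrite('pics/s1c.png',cv2.resize(im[:,:,::-1][max(0,v-75):v+75,u-100:u+100],(800,600),interpolation=cv2.INTER_CUBIC))
s=r.read_state();print(s['finger_gap'],s['ft_force'])
plan(615,-74,180,1.733)
# track close measurement from initial depth
d=np.load('pics/top0.npy');P=cloud("top",d,228,335,150,205)
f=np.array([np.cos(-1.4084),np.sin(-1.4084)]);n=np.array([-f[1],f[0]]);b=(P[:,:2]-[573.1,-96.1]);bx=b@f;by=b@n
k=(bx>103)&(bx<150)&(P[:,2]>102)&(P[:,2]<115);print('keeper roof by',by[k].min(),by[k].max(),'bx',bx[(P[:,2]>102)&(P[:,2]<115)&(by>25)].min(),P[k,2].mean())
for x0 in(-120,-80,-40,0,40):
  k=(abs(bx-x0)<20)
  print(x0,[(int(y),round(float(np.median(P[k&(abs(by-y)<2),2])),1)) for y in range(20,72,4)])
E
```

```text
[[260.2 242.5]
 [239.3 187.1]]
0.13518664466645017 [-1.16189131 -0.31331045 -3.47157889]
at [532.  206.1 179.6] yaw 1.63 shift cm [-28.45   6.63  -0.05] turn [-0.003  0.    -0.103]
keeper roof by 28.62140236860956 65.23048802493905 bx -129.47616756445456 107.31127089512194
-120 [(20, 81.5), (24, 83.3), (28, 86.8), (32, 97.7), (36, 92.5), (40, 85.6), (44, 84.0), (48, 84.4), (52, 86.1), (56, 84.7), (60, 93.4), (64, 98.6), (68, 98.3)]
-80 [(20, 79.8), (24, 85.0), (28, 86.3), (32, 97.5), (36, 92.2), (40, 85.8), (44, 84.9), (48, 85.2), (52, 84.7), (56, 85.8), (60, 94.9), (64, 99.5), (68, 96.6)]
-40 [(20, 81.0), (24, 83.0), (28, 87.2), (32, 98.7), (36, 95.7), (40, 85.1), (44, 85.2), (48, 84.7), (52, 84.3), (56, 85.7), (60, 96.0), (64, 99.5), (68, 98.0)]
0 [(20, 83.2), (24, 85.1), (28, 86.5), (32, 100.0), (36, 95.6), (40, 84.9), (44, 84.9), (48, 84.5), (52, 84.7), (56, 86.0), (60, 94.9), (64, 99.4), (68, 97.4)]
40 [(20, 81.2), (24, 85.4), (28, 86.7), (32, 98.2), (36, 94.0), (40, 85.3), (44, 85.8), (48, 85.8), (52, 84.0), (56, 85.9), (60, 95.4), (64, 100.1), (68, 98.7)]
```

View pics/s1c.png

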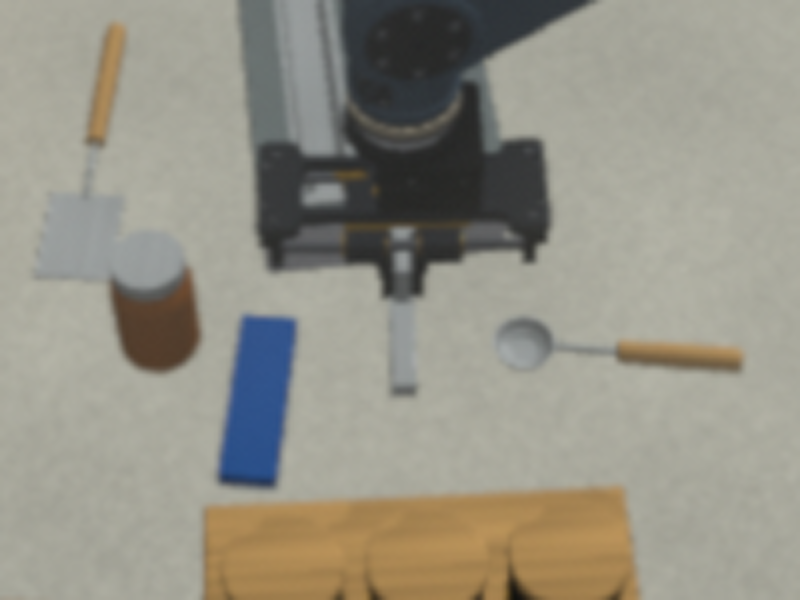

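The tab is held between the pads and the bolt hangs level at crop (403,240–390), with its nose towards the box.

Call:
{"api": "arm_command", "payload": {
  "motion": [-6,1.4,0,0,0,-0.02,0,-10,2.3,0,0,0,-0.04,0,-14,3.3,0,0,0,-0.06,0,-18,4.4,0,0,0,-0.08,0,-22,5.5,0,0,0,-0.1,0,-25,6.2,0,0,0,-0.105,0,-27.2,6.8,0,0,0,-0.105,0,-27.2,6.8,0,0,0,-0.105,0,-27.2,6.8,0,0,0,-0.105,0,-27.2,6.8,0,0,0,-0.105,0]
}}

```text
t: 11.5
position: [615.0, -60.4, 177.4]
tool_rot: [0.647, 0.762, -0.001, -0.003]
ft_force: [0.1, 0.4, -3.1]
finger_gap: 0.131
finger_force: 44.9
```

Call:
{"api": "arm_command", "payload": {
  "motion": [0,0,1,0,0,0,0,0,0,2,0,0,0,0,0,0,3,0,0,0,0,0,0,3.5,0,0,0,0,0,0,3.5,0,0,0,0,0,0,3.5,0,0,0,0,0,0,3.5,0,0,0,0]
}}

```text
t: 12.08
position: [617.4, -61.0, 145.2]
tool_rot: [0.647, 0.763, -0.0, -0.0]
ft_force: [0.4, -0.5, -1.9]
finger_gap: 0.134
finger_force: 44.9
```

```bash
python3 - <<'E'
from h import *
plan(615.2,-62.2,125,1.735)
E
```

```text
at [617.4 -61.  145.2] yaw 1.735 shift cm [-0.08 -0.24  2.02] turn [-0.  0.  0.]
```

Call:
{"api": "arm_command", "payload": {
  "motion": [0,-0.2,1,0,0,0,0,0,-0.2,2,0,0,0,0,0,-0.2,2.5,0,0,0,0,0,-0.2,2.8,0,0,0,0,0,-0.2,3.1,0,0,0,0,0,-0.2,3.1,0,0,0,0,0,-0.2,3.1,0,0,0,0]
}}

```text
t: 12.67
position: [615.2, -61.6, 113.9]
tool_rot: [0.647, 0.763, -0.0, -0.0]
ft_force: [0.2, 0.1, -3.0]
finger_gap: 0.137
finger_force: 44.9
```

```bash
python3 - <<'E'
from h import *
plan(615.2,-62.2,105.3,1.735);s=r.read_state();print(s['ft_force'],s['moment'])
E
```

```text
at [615.2 -61.6 113.9] yaw 1.735 shift cm [-0.06 -0.01  0.86] turn [-0.001 -0.    -0.   ]
[ 0.16555963  0.12537034 -2.98639529] [ 0.02124793 -0.11736352 -0.01532156]
```

Call:
{"api": "arm_command", "payload": {
  "motion": [0,0,0.2,0,0,0,0,0,0,0.4,0,0,0,0,0,0,0.55,0,0,0,0,0,0,0.55,0,0,0,0]
}}

```text
t: 13.0
position: [614.9, -61.4, 108.3]
tool_rot: [0.647, 0.763, -0.0, -0.001]
ft_force: [-1.1, 0.2, -2.4]
finger_gap: 0.134
finger_force: 44.9
```

```bash
python3 - <<'E'
from h import *
plan(615.2,-62.2,105.3,1.735);s=r.read_state();print(s['ft_force'],s['moment'])
E
```

```text
at [614.9 -61.4 108.3] yaw 1.735 shift cm [-0.08  0.02  0.3 ] turn [-0.002 -0.    -0.   ]
[-1.12743097  0.1574949  -2.35419286] [-0.02749051 -0.13072846 -0.01857555]
```

Call:
{"api": "arm_command", "payload": {
  "motion": [0,0,0.2,0,0,0,0,0,0,0.3,0,0,0,0,0,0,0.3,0,0,0,0,0,0,0.3,0,0,0,0]
}}

```text
t: 13.33
position: [615.1, -61.5, 105.5]
tool_rot: [0.647, 0.763, -0.0, -0.0]
ft_force: [-0.6, 0.3, -2.3]
finger_gap: 0.133
finger_force: 44.9
```

```bash
python3 - <<'E'
from h import *
plan(615.2,-62.2,105.3,1.735);s=r.read_state();print(s['ft_force'],s['moment'])
E
```

```text
at [615.1 -61.5 105.5] yaw 1.735 shift cm [-0.07  0.    0.02] turn [-0.001 -0.    -0.   ]
[-0.59866311  0.31928837 -2.34189984] [-0.02770944 -0.11152093  0.0330652 ]
```

Near the floor. I'll release so the bolt settles flat and centred, then regrip in place.

Call:
{"api": "arm_command", "payload": {
  "motion": [0,0,0.1,0,0,0,0,0,0,0.1,0,0,0,20,0,0,0.1,0,0,0,30,0,0,0.1,0,0,0,30,0,0,0.1,0,0,0,30,0,0,0.1,0,0,0,30]
}}

```text
t: 13.83
position: [615.2, -61.6, 104.6]
tool_rot: [0.647, 0.763, -0.0, -0.0]
ft_force: [0.8, 0.1, 0.1]
finger_gap: 0.289
finger_force: 0.0
```

Call:
{"api": "arm_command", "payload": {
  "motion": [0,0,0,0,0,0,0,0,0,0,0,0,0,0,0,0,0,0,0,0,0,0,0,0,0,0,0,0,0,0,0,0,0,0,0,0,0,0,0,0,0,0],
  "grip_force": 40
}}

```text
t: 14.33
position: [615.1, -61.5, 104.5]
tool_rot: [0.647, 0.763, -0.0, -0.0]
ft_force: [0.3, -0.0, -0.8]
finger_gap: 0.135
finger_force: 40.0
```

```bash
python3 - <<'E'
from h import *
plan(615.2,-62.2,105.3,1.735);s=r.read_state();print(s['ft_force'],s['moment'])
E
```

```text
at [615.1 -61.5 104.5] yaw 1.735 shift cm [-0.07 -0.   -0.08] turn [-0.001 -0.    -0.   ]
[ 0.31016848 -0.0330642  -0.83995722] [-0.02782916 -0.14039503  0.00509317]
```

Call:
{"api": "arm_command", "payload": {
  "motion": [-0.5,0,0,0,0,0,0,-1,0,0,0,0,0,0,-1.5,0,0,0,0,0,0,-2,0,0,0,0,0,0,-2.5,0,0,0,0,0,0,-3,0,0,0,0,0,0,-3.5,0,0,0,0,0,0,-4,0,0,0,0,0,0,-4.5,0,0,0,0,0,0,-4.5,0,0,0,0,0,0]
}}

```text
t: 15.17
position: [622.8, -107.7, 104.5]
tool_rot: [0.647, 0.762, -0.001, 0.0]
ft_force: [-0.6, -2.5, -0.1]
finger_gap: 0.129
finger_force: 40.0
```

```bash
python3 - <<'E'
from h import *
plan(615.2,-62.2,105.3,1.735);s=r.read_state();print(s['ft_force'],s['moment'])
E
```

```text
at [ 622.8 -107.7  104.5] yaw 1.734 shift cm [ 4.61 -0.01 -0.09] turn [-0.001  0.002 -0.001]
[-0.63068999 -2.53633074 -0.09439743] [-0.1588371  -0.07144032  0.01054518]
```

Sliding freely at about 2.5 N. I'll push on towards the stop and watch the force.

Call:
{"api": "arm_command", "payload": {
  "motion": [-0.4,0,0,0,0,0,0,-0.8,0,0,0,0,0,0,-1.2,0,0,0,0,0,0,-1.6,0,0,0,0,0,0,-2,0,0,0,0,0,0,-2.4,0,0,0,0,0,0,-2.6,0,0,0,0,0,0,-2.7,0,0,0,0,0,0,-2.7,0,0,0,0,0,0]
}}

```text
t: 15.92
position: [626.6, -131.5, 104.5]
tool_rot: [0.647, 0.763, 0.0, -0.001]
ft_force: [-0.3, 5.3, 0.9]
finger_gap: 0.133
finger_force: 40.0
```

```bash
python3 - <<'E'
from h import *
plan(615.2,-62.2,105.3,1.735);s=r.read_state();print(s['ft_force'],s['moment'])
E
```

```text
at [ 626.6 -131.5  104.5] yaw 1.734 shift cm [ 7.03  0.01 -0.06] turn [-0.001 -0.002 -0.   ]
[-0.27747613  5.27179585  0.87677679] [ 0.70622061 -0.05457133  0.01422398]
```

Call:
{"api": "arm_command", "payload": {
  "motion": [-0.2,0,0,0,0,0,0,-0.4,0,0,0,0,0,0,-0.4,0,0,0,0,0,0,-0.4,0,0,0,0,0,0]
}}

```text
t: 16.25
position: [627.2, -135.4, 104.5]
tool_rot: [0.647, 0.763, 0.0, -0.001]
ft_force: [-0.2, 5.4, 1.7]
finger_gap: 0.135
finger_force: 40.0
```

Call:
{"api": "arm_command", "payload": {
  "motion": [-0.2,0,0,0,0,0,0,-0.4,0,0,0,0,0,0,-0.4,0,0,0,0,0,0,-0.4,0,0,0,0,0,0]
}}

```text
t: 16.58
position: [627.5, -137.9, 104.5]
tool_rot: [0.647, 0.763, 0.001, -0.002]
ft_force: [-0.7, 8.8, 2.9]
finger_gap: 0.139
finger_force: 40.0
```

Call:
{"api": "arm_command", "payload": {
  "motion": [-0.2,0,0,0,0,0,0,-0.4,0,0,0,0,0,0,-0.4,0,0,0,0,0,0,-0.4,0,0,0,0,0,0]
}}

```text
t: 16.92
position: [627.4, -138.0, 104.8]
tool_rot: [0.647, 0.763, 0.002, -0.005]
ft_force: [-1.3, 17.4, 5.4]
finger_gap: 0.136
finger_force: 40.0
```

Call:
{"api": "arm_command", "payload": {
  "motion": [-0.2,0,0,0,0,0,0,-0.4,0,0,0,0,0,0,-0.4,0,0,0,0,0,0,-0.4,0,0,0,0,0,0]
}}

```text
t: 17.25
position: [627.1, -138.3, 104.8]
tool_rot: [0.647, 0.762, 0.004, -0.008]
ft_force: [-1.2, 25.3, 9.5]
finger_gap: 0.132
finger_force: 40.0
```

The bolt is at its hard stop: 77 mm of travel, and the force climbs without further motion. I'll relax the push, release and lift away.

Call:
{"api": "arm_command", "payload": {
  "motion": [0.4,0,0,0,0,0,0,0.8,0,0,0,0,0,0,0.8,0,0,0,0,0,15,0.8,0,0,0,0,0,35,0.8,0,0,0,0,0,35,0.8,0,0,0,0,0,35,0.8,0,0,0,0,0,35]
}}

```text
t: 17.83
position: [628.5, -141.6, 104.6]
tool_rot: [0.647, 0.762, -0.0, 0.0]
ft_force: [0.7, -0.7, 1.0]
finger_gap: 0.324
finger_force: 0.0
```

Call:
{"api": "arm_command", "payload": {
  "motion": [0,0,-2,0,0,0,35,0,0,-5,0,0,0,35,0,0,-9,0,0,0,35,4,-6,-14,0,0,0,35,8,-10,-14,0,0,0,35,12,-14,-14,0,0,0,35,12,-18,-14,0,0,0,35,12,-18,-14,0,0,0,35,12,-18,-14,0,0,0,35,12,-18,-14,0,0,0,35]
}}

```text
t: 18.67
position: [425.9, -49.5, 244.9]
tool_rot: [0.647, 0.763, -0.001, -0.002]
ft_force: [-0.1, -0.3, -0.2]
finger_gap: 0.35
finger_force: 0.0
```

```bash
python3 - <<'E'
from h import *
im,d=shot("top","top3")
cv2.imwrite('pics/top3c.png',cv2.resize(im[:,:,::-1][145:245,225:355],(780,600),interpolation=cv2.INTER_CUBIC))
plan(627,-138,105,1.735);s=r.read_state();print(s['t'],s['ft_force'])
E
```

```text
at [429.5 -51.  245.3] yaw 1.735 shift cm [-11.8   18.08  14.02] turn [-0.001  0.    -0.   ]
18.7167 [ 1.11150785 -0.15574731 -0.55219162]
```

View pics/top3c.png

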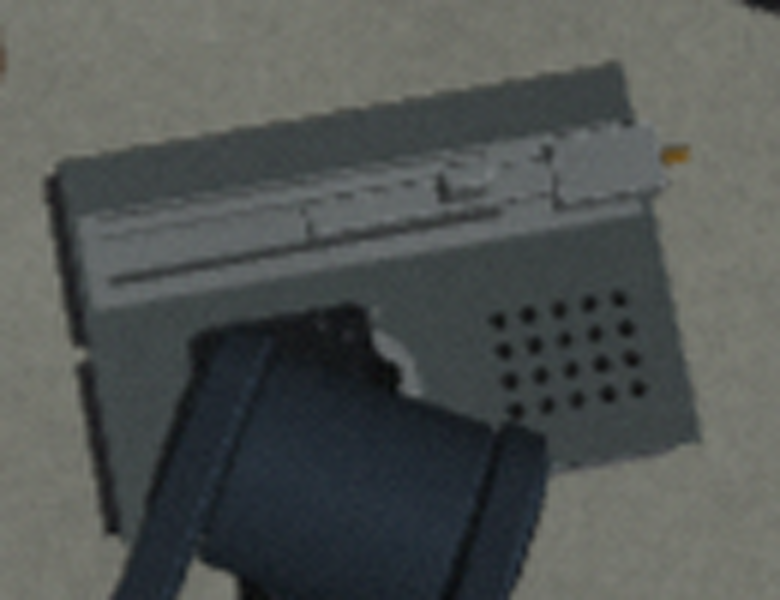

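The brass pin sticks out of the keeper's far end at (675,155). The bolt lies in the track with its tab at (468,178) and its tail at (308,222). One numeric check of the dial before handing in.

```bash
python3 - <<'E'
from h import *
for nm in("top1","top2"):
    d=np.load('pics/%s.npy'%nm);P=cloud("top",d,268,300,194,226); q=P[(P[:,2]>112)&(P[:,2]<135)&(abs(P[:,0]-526)<30)&(abs(P[:,1]+81)<30)]
    m=q[:,:2]-q[:,:2].mean(0); w,V=np.linalg.eigh(m.T@m/len(m)); print(nm,len(q),np.sqrt(12*w),'bar yaw',np.arctan2(V[1,1],V[0,1])%np.pi)
E
```

```text
top1 72 [14.70454766 41.66850737] bar yaw 1.7381636376398997
top2 71 [14.66393955 41.81894048] bar yaw 1.745459652756182
```

```bash
python3 -c "
from h import *
print(r.close_job())"
```

```text
the job is handed in; nothing more can be done
None
```

The job is handed in: the bolt went into the track and was slid to its hard stop with the brass pin out, the dial is back at its zero stop, and the mug and jar were not touched; no verdict was returned.

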